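# Line up the sample bottles by size on the pipettor deck

## Task

Set the four blue-capped white bottles out on the deck in order of size, one standing centred on each black mark: the largest on the mark next to the green stop block, then smaller and smaller towards the black stop block. Keep every bottle upright throughout, and leave them all standing still and released.

Things in the scene. Friction and masses are not known exactly. Their poses are not given: they have to be found in the camera images.
- bottle_xl: the largest of four wide-mouth sample bottles: opaque white round body 58 mm in diameter, straight-sided up to 92 mm, then a blue screw cap (fixed on) 49 mm in diameter; 115 mm tall overall, about 280 g. Loose, standing upright. Origin: centre of the underside, z up.
- bottle_l: the second largest of four wide-mouth sample bottles: opaque white round body 49 mm in diameter, straight-sided up to 76 mm, then a blue screw cap (fixed on) 41 mm in diameter; 95 mm tall overall, about 160 g. Loose, standing upright. Origin: centre of the underside, z up.
- bottle_m: the second smallest of four wide-mouth sample bottles: opaque white round body 40 mm in diameter, straight-sided up to 62 mm, then a blue screw cap (fixed on) 34 mm in diameter; 77 mm tall overall, about 90 g. Loose, standing upright. Origin: centre of the underside, z up.
- bottle_s: the smallest of four wide-mouth sample bottles: opaque white round body 32 mm in diameter, straight-sided up to 48 mm, then a blue screw cap (fixed on) 27 mm in diameter; 60 mm tall overall, about 50 g. Loose, standing upright. Origin: centre of the underside, z up.
- deck: fixed flat grey deck plate lying on the steel worktop, 100 mm (its x) by 530 mm (its y), 8 mm thick. On its top a row of four black round marks, 76 mm in diameter with a thin white rim, flush (no recess), lies along its y axis: centres at x = 0, y = -157.5, -52.5, +52.5 and +157.5 mm. Origin: centre of the plate's underside, on the worktop; z up.
- green_stop: green stop block fixed on the deck at one end of the row of marks, 80 mm across the row, 30 mm along it, 22 mm high; its centre lies on the row's line, 77.5 mm beyond the nearest mark's centre. The black one is at the other end; which end has which varies. Origin: centre of its underside, on the deck's top.
- black_stop: black stop block fixed on the deck at one end of the row of marks, 80 mm across the row, 30 mm along it, 22 mm high; its centre lies on the row's line, 77.5 mm beyond the nearest mark's centre. The green one is at the other end; which end has which varies. Origin: centre of its underside, on the deck's top.

How it is judged:
By the outcome, as a careful person would: the job done as asked, in the order asked, and still so for the second after the job is handed in, with the robot touching nothing.
It also fails if it takes over 112 s, if anything falls off the work surface, if the arm or the gripper's body presses on something with over 40 N, if the wrist force passes 120 N, or if a joint passes its speed limit or range.

## Robot

A 6-joint arm with a two-finger parallel gripper is mounted at the origin on the work surface. World frame = base frame: x ahead of the robot, y to its left, z up, the work surface at z = 0. Lengths are in mm, angles in rad, forces in N, time in s.
With the tool pointing down it reaches from about 350 to 975 mm from the base axis. Payload 7.1 kg.
Tool frame: the origin (TCP) lies midway between the tips of the shut fingers; the grasp point (between the pads) lies 19 mm behind it; z points along the fingers, y is the line along which they close (so a half turn about z gives the same grasp; the last joint's range is limited). The gripper opens to 88 mm and grips with 3 to 60 N. Pads are 20 mm wide; open, the fingers measure 115 mm over their backs; the gripper's body (75 mm by 178 mm) begins 61 mm behind the grasp point.
Start: joints at [-1.314, 0.423, 1.63, -0, 1.089, -0.019], TCP at [170.216, -601.358, 222.675] pointing down, gripper open.
Joint ranges: [-3, 3], [-0.9, 2.11], [0.09, 2.58], [-1.31, 4.45], [0.11, 2.69], [-2.54, 2.54]. Speed limits (rad/s): [2.39, 2.39, 3.01, 3.14, 3.14, 3.14].

## Interface

Orientations are given as a unit quaternion [w, x, y, z].
In Python, from bench import arm, cams gives the robot as it stands.
- The arm moves only by the tool drive_tool, never from a script. Its argument "deltas" is a list that holds one entry, the list of rows, each a list of 4 numbers: the shift along the tool's x, y, z in m, then the turn about the tool's z in rad. A call has exactly 8 rows; each row shifts and turns the commanded pose from where the row before left it, along the tool's axes as they then stand; what a row does not reach is not made up. A row lasts 1/12 s, in which the tool goes at most 41.7 mm and 7.16 degrees, less where a joint would pass 70% of its speed; a pose out of reach is approached as far as the arm can. A call with a gripper value outside its range is refused whole. "claw" is the gripper command: -1 is fully open, 1 is shut, values between are in proportion, set as the call begins (left out, the last holds). The fingers move at their own pace and stop on an object; "grip_force" is the grip in N (left out, the last holds). Time passes only in rows, so rows that do not move let the fingers close, or fill a call up. It gives the time, the measured TCP pose, the force, the opening and the grip force at its end, in the units of the state.
- arm.observe(): the state, without advancing time (a new reading comes with each control period).
- cams.camera(name): name is "scene" or "top"; returns a dict with "pixels" (400x640x3 uint8, red, green, blue), "range_z" (400x640 float32, mm along the optical axis (not along the pixel's ray), 0 where there is no reading), "fx", "fy", "cx", "cy" (pixels), "dist" ([k1, k2, p1, p2, k3] as OpenCV has them; the pictures are not rectified), "view" (4x4, takes a point from world to camera coordinates). Camera axes: x right, y up, looking along -z (the intrinsics and any distortion apply to the point x, -y, -z); pixel columns grow to the right and rows downward; lengths in mm; the calibration is good to about 2 mm. A picture is of the moment at which its call begins.
- arm.finish_job(): hands the job in; it is judged then, once.
The state is a dict: "clock": time; "qpos": joint angles; "dq": joint speeds; "tau": joint torques, N m; "eef_pos": TCP position; "orientation": TCP orientation; "wrist_force": force on the tool from outside, world axes, zero at the start; "wrist_torque": the same for the moment, N m; "finger_gap": finger opening in mm; "gripper_force": force on a finger pad.
Only numpy, scipy, OpenCV 4.12 (cv2) and the standard library are available. Lean on these libraries where they do the work, as an engineer would, in place of code of your own. Each camera call takes 0.05 s, during which the arm holds its last target. There are 200 camera calls.

## Working session

There is one attempt and no reset: what is moved stays moved. The work goes in short steps, Python scripts to look and compute and a tool call to move; the robot and the scene stay as the last step left them, time stands still between calls to the robot, and variables do not carry over. Pictures are saved under pics/ and viewed, at most 14 in all, crops included, and the job is handed in when it is done.

Besides the shell and the picture viewer there is one more tool, called after "Request:" as name([rows], argument=value, ...), one row to a line, values as JSON. drive_tool: Moves the arm, as the interface text tells. Its arguments: {"type":"object","properties":{"deltas":{"type":"array","items":{"type":"array","items":{"type":"array","items":{"type":"number"}}}},"claw":{"type":"number"},"grip_force":{"type":"number"}},"required":["deltas"]}

```bash
ls; mkdir -p pics; python3 - <<'E'
from bench import arm,cams
import cv2,numpy as np
s=arm.observe();print(s)
for n in("scene","top"):
    c=cams.camera(n);np.savez(n+".npz",**c)
    cv2.imwrite(f"pics/{n}0.png",c["pixels"][:,:,::-1]);print(n,c["fx"],c["fy"],c["cx"],c["cy"],c["dist"],c["view"])
E
```

```text
pics
{'clock': 0.0, 'qpos': array([-1.31396572e+00,  4.23819941e-01,  1.63070031e+00,  3.31798655e-06,
        1.08860134e+00, -1.89822591e-02]), 'dq': array([ 0.00125546, -0.00112274, -0.00037807,  0.00068126, -0.00060272,
       -0.00026447]), 'tau': array([ 2.39177629e-03, -5.44615638e+01, -2.73668522e+01,  6.45225495e-02,
        2.28128023e-02, -1.28052275e-04]), 'eef_pos': array([ 170.09864379, -600.82139716,  221.91069962]), 'orientation': array([-7.59244643e-04,  9.90505786e-01,  1.37468921e-01, -8.92409338e-05]), 'wrist_force': array([ 0.69211478, -0.20821785,  0.45129276]), 'wrist_torque': array([-0.02323573,  0.00251697, -0.03227525]), 'gripper_force': 0.0, 'finger_gap': 87.90293881745191}
scene 373.39361289812774 373.39361289812774 318.4650585663348 197.7913862021024 [-0.00827243  0.          0.          0.          0.        ] [[ 4.78018538e-01  8.78332202e-01  5.55163138e-03 -2.56878480e+02]
 [-7.18559377e-01  3.87414087e-01  5.77566228e-01  3.98636325e+02]
 [ 5.05144236e-01 -2.80076541e-01  8.16324955e-01 -1.01015176e+03]
 [ 0.00000000e+00  0.00000000e+00  0.00000000e+00  1.00000000e+00]]
top 368.0127080142261 368.0127080142261 317.6898486106001 206.8264183024773 [0.0191095 0.        0.        0.        0.       ] [[-1.65178707e-02 -9.99820158e-01  9.31729838e-03  1.32515728e+01]
 [ 9.81373263e-01 -1.44278939e-02  1.91568147e-01 -5.40424839e+02]
 [-1.91399266e-01  1.23080454e-02  9.81435089e-01 -6.91862638e+02]
 [ 0.00000000e+00  0.00000000e+00  0.00000000e+00  1.00000000e+00]]
```

View pics/scene0.png

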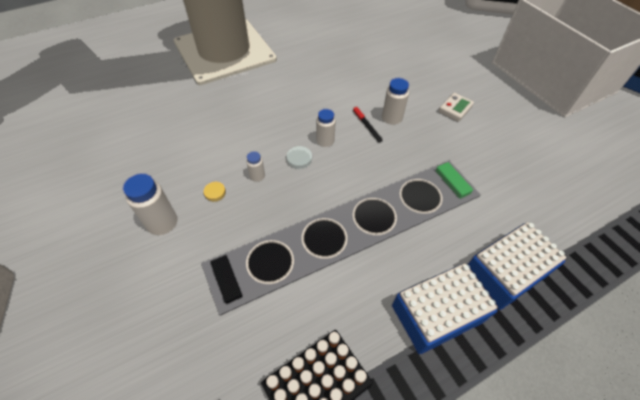

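View pics/top0.png

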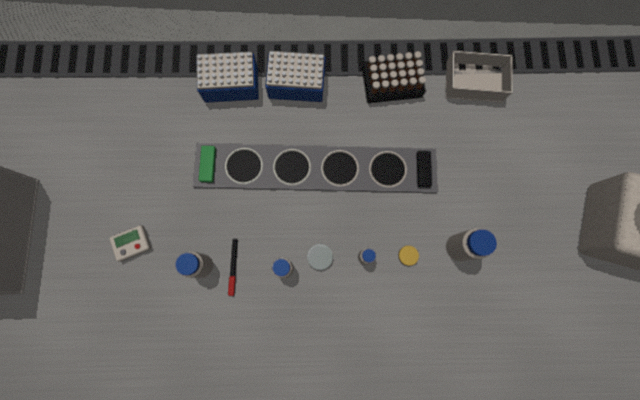

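Both views show the whole row. In the top view the green stop is on the left at (207,163) and the black stop on the right at (424,169). The caps are L (190,265), M (282,268), S (368,256) and XL (481,243). The marks run from (244,166) to (388,169).

```bash
cat > h.py <<'E'
import cv2,numpy as np
def ray(c,uv,z):
    K=np.array([[c["fx"],0,c["cx"]],[0,c["fy"],c["cy"]],[0,0,1]],float)
    p=cv2.undistortPoints(np.array(uv,float).reshape(-1,1,2),K,np.array(c["dist"],float)).reshape(-1,2)
    R=c["view"][:3,:3];t=c["view"][:3,3];C=-R.T@t
    d=np.c_[p[:,0],-p[:,1],-np.ones(len(p))]@R
    return C+d*((z-C[2])/d[:,2])[:,None]
def blobs(m,amin=40):
    cs,_=cv2.findContours(m.astype(np.uint8)*255,cv2.RETR_EXTERNAL,cv2.CHAIN_APPROX_NONE)
    return [k.reshape(-1,2) for k in cs if cv2.contourArea(k)>amin]
def caps(c):
    h=cv2.cvtColor(c["pixels"],cv2.COLOR_RGB2HSV)
    return blobs((h[...,0]>100)&(h[...,0]<125)&(h[...,1]>140)&(h[...,2]>60))
def circ(P):
    A=np.c_[2*P[:,:2],np.ones(len(P))];s=np.linalg.lstsq(A,(P[:,:2]**2).sum(1),rcond=None)[0]
    return s[0],s[1],np.sqrt(s[2]+s[0]**2+s[1]**2)
E
python3 - <<'E'
from h import *
H=dict(XL=115,L=95,M=77,S=60)
for n in("scene","top"):
    c=dict(np.load(n+".npz"))
    for k in caps(c):
        m=k.mean(0)
        # range at centroid -> height
        u,v=m.astype(int);r=np.median(c["range_z"][v-2:v+3,u-2:u+3])
        R=c["view"][:3,:3];C=-R.T@c["view"][:3,3]
        P=ray(c,[m],0)[0];d=(P-C);zc=-(R@d)[2];p=C+d*r/zc
        print(n,m.round(1),len(k),"pt",p.round(0), [ (q,ray(c,[m],h-2)[0][:2].round(1)) for q,h in H.items() if abs(h-p[2])<12])
    g=cv2.cvtColor(c["pixels"],cv2.COLOR_RGB2GRAY)
    for k in blobs(g<45,300):
        x,y,r=circ(ray(c,k,8));
        if 30<r<45 : print(n,"mark",k.mean(0).round(0),round(x,1),round(y,1),round(r,1))
E
```

```text
scene [438.5 326.8] 254 pt [866.  11.  69.] [('M', array([866.9,   8.4])), ('S', array([865.1,  15.6]))]
scene [513.3 281.9] 213 pt [867. 157.  62.] [('S', array([866.7, 159.9]))]
scene [139.6 186.9] 77 pt [ 466. -290.  115.] [('XL', array([ 464.8, -290.2]))]
scene [325.5 115.5] 36 pt [426.  76.  77.] [('M', array([424.7,  77.1]))]
scene [398.4  85.8] 45 pt [436. 245.  95.] [('L', array([434.8, 246.3]))]
scene [634.  84.] 41 pt [630. 829.  20.] []
scene mark [328. 379.] 842.8 -142.1 39.4
scene mark [226. 279.] 627.1 -225.2 30.8
scene mark [269. 262.] 632.8 -147.9 33.7
scene mark [324. 238.] 637.0 -43.0 33.3
top [281.  267.4] 42 pt [420.  76.  78.] [('M', array([420.3,  76.6]))]
top [186.8 263.8] 59 pt [429. 247.  96.] [('L', array([429.3, 248.1]))]
top [368.5 255.4] 32 pt [441. -93.  61.] [('S', array([441.2, -93. ]))]
top [481.9 242. ] 73 pt [ 459. -291.  116.] [('XL', array([ 459. , -292.1]))]
top [235.2  84. ] 167 pt [805. 175.  64.] [('S', array([809. , 176.4]))]
top mark [388. 169.] 632.3 -150.1 33.9
top mark [340. 168.] 636.1 -45.2 33.8
top mark [292. 167.] 640.1 60.0 33.5
top mark [424. 169.] 630.5 -229.9 31.0
top mark [243. 166.] 644.1 165.1 33.6
top mark [295.  94.] 813.0 51.9 42.1
```

```bash
cat >> h.py <<'E'
def cloud(c):
    v,u=np.mgrid[0:400,0:640];z=c["range_z"].ravel()
    K=np.array([[c["fx"],0,c["cx"]],[0,c["fy"],c["cy"]],[0,0,1]],float)
    p=cv2.undistortPoints(np.c_[u.ravel(),v.ravel()].astype(float).reshape(-1,1,2),K,np.array(c["dist"],float)).reshape(-1,2)
    P=np.c_[p[:,0],-p[:,1],-np.ones(len(p))]*z[:,None]
    P=(P-c["view"][:3,3])@c["view"][:3,:3]
    P[z==0]=np.nan
    return P.reshape(400,640,3)
def captops(c,base=0):
    """centre of each cap's top face (points at top height), from the range image"""
    Q=cloud(c);out=[]
    for k in caps(c):
        m=np.zeros((400,640),np.uint8);cv2.drawContours(m,[k.reshape(-1,1,2)],-1,1,-1)
        P=Q[m>0];P=P[~np.isnan(P[:,0])]
        t=np.percentile(P[:,2],70);S=P[abs(P[:,2]-t)<4]
        (lo,hi)=S.min(0),S.max(0)
        out.append((k.mean(0).round(0),S.mean(0).round(1),((lo+hi)/2).round(1),(hi-lo).round(0)[:2],len(S)))
    return out
E
python3 - <<'E'
from h import *
for n in("scene","top"):
    c=dict(np.load(n+".npz"))
    for o in captops(c):print(n,*o)
E
```

```text
scene [438. 327.] [859.9  17.4  52. ] [843.2  46.5  50.8] [ 90. 122.] 330
scene [513. 282.] [855.7 152.6  50.8] [845.2 197.6  50. ] [ 82. 122.] 261
scene [140. 187.] [ 463.7 -291.   115.3] [ 462.2 -290.4  115. ] [45. 44.] 519
scene [326. 116.] [425.1  76.9  77.2] [423.9  77.1  76.8] [29. 28.] 122
scene [398.  86.] [434.2 247.7  95.3] [433.2 248.2  94.6] [38. 36.] 163
scene [634.  84.] [628.7 826.8  26. ] [629.4 826.9  26.1] [22. 12.] 38
top [281. 267.] [420.5  76.3  77.9] [420.   76.3  78. ] [28. 27.] 187
top [187. 264.] [429.3 247.2  95.8] [429.7 247.5  96.1] [35. 38.] 347
top [369. 255.] [441.2 -92.6  60.8] [440.9 -92.7  60.8] [21. 22.] 111
top [482. 242.] [ 458.6 -291.6  115.6] [ 459.1 -292.2  115.9] [44. 46.] 503
top [235.  84.] [807.4 181.3  54.3] [831.3 195.5  54.4] [ 73. 121.] 139
```

Request:
drive_tool([
  [[0,0,0,-0.12],[0,0,0,-0.12],[0,0,0,-0.12],[0,0,0,-0.12],[0,0,0,-0.12],[0,0,0,-0.12],[0,0,0,-0.12],[0,0,0,-0.12]],
], claw=-1)

```text
clock: 0.77
eef_pos: [170.1, -601.0, 222.2]
orientation: [-0.0, 0.813, 0.582, 0.0]
wrist_force: [0.1, 0.5, -0.7]
finger_gap: 87.8
gripper_force: 0.0
```

Request:
drive_tool([
  [[0,0,0,-0.11],[0,0,0,-0.11],[0,0,0,-0.108],[0.028,0.026,0,0],[0.028,0.026,0,0],[0.028,0.026,0,0],[0.028,0.026,0,0],[0.028,0.026,0,0]],
])

```text
clock: 1.43
eef_pos: [301.9, -460.7, 222.4]
orientation: [-0.0, 0.71, 0.704, 0.0]
wrist_force: [-0.5, 0.4, 0.5]
finger_gap: 87.7
gripper_force: 0.0
```

Request:
drive_tool([
  [[0.028,0.026,0,0],[0.028,0.026,0,0],[0.028,0.026,0,0],[0.028,0.026,0,0],[0.028,0.026,0,0],[0.02,0.02,0,0],[0,0,0,0],[0,0,0,0]],
])

```text
clock: 2.1
eef_pos: [452.9, -302.2, 222.4]
orientation: [-0.0, 0.708, 0.706, -0.0]
wrist_force: [0.5, -0.6, 0.5]
finger_gap: 88.2
gripper_force: 0.0
```

Request:
drive_tool([
  [[0.0105,0.008,0,0],[0,0,0.02,0],[0,0,0.03,0],[0,0,0.035,0],[0,0,0.035,0],[0,0,0.031,0],[0,0,0.02,0],[0,0,0,0]],
])

```text
clock: 2.77
eef_pos: [457.2, -291.8, 47.7]
orientation: [-0.004, 0.71, 0.704, -0.001]
wrist_force: [-1.3, 1.0, -0.4]
finger_gap: 87.5
gripper_force: 0.0
```

Request:
drive_tool([
  [[0,0,0,0],[0,0,0,0],[0,0,0,0],[0,0,0,0],[0,0,0,0],[0,0,0,0],[0,0,0,0],[0,0,0,0]],
], claw=1, grip_force=15)

```text
clock: 3.43
eef_pos: [460.5, -293.2, 52.9]
orientation: [0.001, 0.71, 0.705, -0.0]
wrist_force: [-3.4, -0.2, 8.3]
finger_gap: 57.1
gripper_force: 15.0
```

Request:
drive_tool([
  [[0,0,-0.005,0],[0,0,-0.012,0],[0,0,-0.02,0],[0,0,-0.025,0],[0,0,-0.02,0],[0,0,-0.012,0],[0,0,-0.006,0],[0,0,0,0]],
], grip_force=20)

```text
clock: 4.1
eef_pos: [461.0, -293.2, 153.2]
orientation: [0.001, 0.71, 0.705, 0.0]
wrist_force: [0.3, 1.0, -2.3]
finger_gap: 57.2
gripper_force: 20.0
```

Request:
drive_tool([
  [[0.01,0.004,0,0],[0.018,0.0072,0,0],[0.024,0.0096,0,0],[0.03,0.012,0,0],[0.03,0.012,0,0],[0.03,0.012,0,0],[0.03,0.012,0,0],[0.03,0.012,0,0]],
])

```text
clock: 4.77
eef_pos: [541.9, -89.0, 150.1]
orientation: [-0.001, 0.71, 0.705, -0.001]
wrist_force: [-0.5, -0.7, -2.1]
finger_gap: 57.7
gripper_force: 20.0
```

Request:
drive_tool([
  [[0.03,0.012,0,0],[0.03,0.012,0,0],[0.03,0.012,0,0],[0.03,0.012,0,0],[0.03,0.012,0,0],[0.03,0.012,0,0],[0.03,0.012,0,0],[0.02,0.008,0,0]],
])

```text
clock: 5.43
eef_pos: [635.7, 141.4, 149.7]
orientation: [-0.001, 0.709, 0.705, -0.001]
wrist_force: [0.4, -0.2, -3.0]
finger_gap: 57.3
gripper_force: 20.0
```

Request:
drive_tool([
  [[0.015,0.006,0,0],[0.006,0.002,0,0],[0.003,0.001,0,0],[0,0,0,0],[0,0,0,0],[0,0,0,0],[0,0,0,0],[0,0,0,0]],
])

```text
clock: 6.1
eef_pos: [645.3, 161.0, 151.9]
orientation: [0.0, 0.71, 0.704, 0.0]
wrist_force: [-0.5, 0.2, -2.8]
finger_gap: 57.1
gripper_force: 20.0
```

```bash
python3 - <<'E'
from bench import arm,cams
from h import *
s=arm.observe();print(s["eef_pos"],s["orientation"],s["finger_gap"],s["gripper_force"],s["wrist_force"],s["qpos"])
for n in("scene","top"):
    c=cams.camera(n);cv2.imwrite(f"pics/{n}1.png",c["pixels"][:,:,::-1])
    for o in captops(c):print(n,*o)
E
```

```text
[645.31743252 160.97589407 151.87835776] [3.20346304e-05 7.09985773e-01 7.04216019e-01 1.79325828e-05] 57.06669246425548 19.966070061782375 [-0.47726573  0.19252041 -2.77259286] [ 2.26586436e-01  5.60510217e-01  1.58274344e+00 -4.23191159e-05
  9.98274768e-01  2.34769048e-01]
scene [438. 327.] [859.8  16.1  52.1] [843.2  46.8  51.1] [ 90. 122.] 340
scene [513. 282.] [853.9 152.5  50.9] [845.2 198.2  50. ] [ 81. 125.] 251
scene [326. 116.] [425.7  76.9  77.4] [425.4  77.5  76.7] [28. 29.] 120
scene [444. 123.] [645.  150.2 214.4] [646.2 151.3 213.6] [45. 24.] 276
scene [398.  86.] [434.1 246.3  95.3] [433.6 247.7  94.9] [36. 35.] 157
scene [634.  84.] [627.3 826.5  26.9] [627.9 826.2  26.9] [21. 10.] 35
top [281. 267.] [420.7  76.7  77.7] [420.9  77.2  78. ] [26. 29.] 187
top [369. 255.] [441.1 -92.6  60.7] [440.9 -92.5  60.9] [21. 23.] 110
top [292.  93.] [798.2  48.2  51.4] [798.4  50.6  50.6] [ 12. 119.] 126
top [252.  80.] [822.1 143.   53.9] [838.7 149.   53.6] [80. 28.] 82
```

View pics/scene1.png

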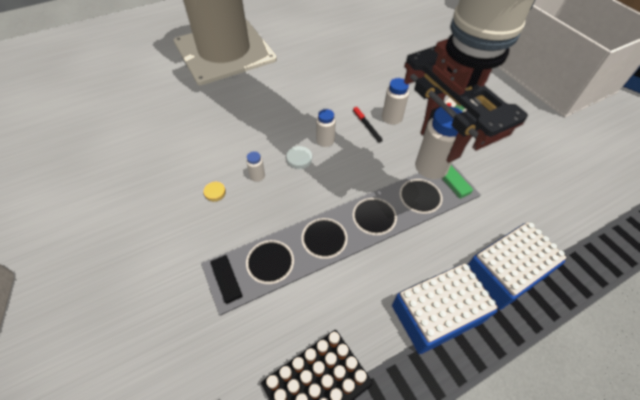

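XL hangs upright in the grip at pixel (437,150), a few mm short of the green-side mark. I'll correct the offset and lower it.

Request:
drive_tool([
  [[0.0037,-0.0009,0,-0.008],[0,0,0.01,0],[0,0,0.02,0],[0,0,0.025,0],[0,0,0.02,0],[0,0,0.008,0],[0,0,0.003,0],[0,0,0,0]],
])

```text
clock: 6.87
eef_pos: [644.2, 165.6, 64.9]
orientation: [-0.0, 0.707, 0.708, -0.001]
wrist_force: [-0.7, -0.4, -3.1]
finger_gap: 57.3
gripper_force: 20.0
```

Request:
drive_tool([
  [[0,0,0.001,0],[0,0,0.001,0],[0,0,0.001,0],[0,0,0.001,0],[0,0,0,0],[0,0,0,0],[0,0,0,0],[0,0,0,0]],
])

```text
clock: 7.53
eef_pos: [644.6, 165.6, 61.8]
orientation: [0.0, 0.707, 0.707, 0.0]
wrist_force: [0.0, 0.0, -3.5]
finger_gap: 57.1
gripper_force: 20.0
```

Request:
drive_tool([
  [[-0.001,0,0.0005,0],[0,0,0.0005,0],[0,0,0.0005,0],[0,0,0,0],[0,0,0,0],[0,0,0,0],[0,0,0,0],[0,0,0,0]],
])

```text
clock: 8.2
eef_pos: [644.6, 164.5, 61.0]
orientation: [0.0, 0.707, 0.707, 0.0]
wrist_force: [-3.5, -1.5, 5.4]
finger_gap: 57.4
gripper_force: 20.0
```

Request:
drive_tool([
  [[0,0,0,0],[0,0,0,0],[0,0,0,0],[0,0,0,0],[0,0,0,0],[0,0,0,0],[0,0,0,0],[0,0,0,0]],
], claw=-1)

```text
clock: 8.87
eef_pos: [644.5, 164.5, 60.1]
orientation: [-0.0, 0.707, 0.707, -0.0]
wrist_force: [0.5, 0.0, 0.4]
finger_gap: 87.8
gripper_force: 0.0
```

Request:
drive_tool([
  [[0,0,-0.005,0],[0,0,-0.02,0],[0,0,-0.035,0],[0,0,-0.04,0],[0,0,-0.04,0],[0,0,-0.02,0],[0.0,-0.02,0,0],[0.02,-0.04,0,0]],
])

```text
clock: 9.53
eef_pos: [590.6, 181.6, 223.0]
orientation: [0.002, 0.708, 0.706, 0.003]
wrist_force: [0.4, 1.4, -0.4]
finger_gap: 87.9
gripper_force: 0.0
```

Request:
drive_tool([
  [[0.02,-0.036,0,0],[0.02,-0.036,0,0],[0.02,-0.036,0,0],[0.003,-0.03,0,0],[0,-0.015,0,0],[0,0,0,0],[0,0,0,0],[0,0,0,0]],
])

```text
clock: 10.2
eef_pos: [435.3, 246.2, 220.8]
orientation: [0.0, 0.707, 0.707, 0.001]
wrist_force: [0.4, 0.5, 0.4]
finger_gap: 87.5
gripper_force: 0.0
```

```bash
cat > look.py <<'E'
import sys
from bench import arm,cams
from h import *
s=arm.observe();print(s["eef_pos"].round(1),s["orientation"].round(4),s["clock"])
for n in("scene","top"):
    c=cams.camera(n);cv2.imwrite(f"pics/{n}{sys.argv[1]}.png",c["pixels"][:,:,::-1]);np.savez(n+".npz",**c)
    for o in captops(c):
        if o[1][0]<750: print(n,*o)
E
python3 look.py 2
```

```text
[435.3 246.2 220.8] [3.000e-04 7.068e-01 7.074e-01 9.000e-04] 10.2
scene [435. 158.] [647.4 163.6 123.4] [646.7 164.6 123.2] [44. 45.] 441
scene [325. 115.] [424.8  77.   77.2] [424.1  77.8  77.4] [30. 30.] 128
scene [398.  86.] [434.5 247.6  95.3] [433.5 248.9  94.9] [35. 36.] 167
scene [634.  84.] [628.6 826.8  26.3] [628.8 825.   26.1] [22. 15.] 35
top [281. 267.] [420.4  76.4  77.8] [420.9  76.3  77.7] [26. 27.] 182
top [187. 264.] [429.3 247.1  95.8] [429.7 247.2  96.1] [35. 38.] 349
top [368. 255.] [441.3 -92.6  60.9] [440.8 -92.5  60.8] [21. 22.] 109
top [233. 148.] [642.5 163.3 123.9] [642.7 163.  123.8] [45. 45.] 449
```

Request:
drive_tool([
  [[0.001,-0.0035,0.01,0],[0,0,0.025,0],[0,0,0.035,0],[0,0,0.04,0],[0,0,0.035,0],[0,0,0.025,0],[0,0,0.015,0],[0,0,0.005,0]],
])

```text
clock: 10.97
eef_pos: [429.0, 245.7, 26.7]
orientation: [-0.001, 0.707, 0.707, -0.003]
wrist_force: [-0.2, -0.8, -0.9]
finger_gap: 87.9
gripper_force: 0.0
```

Request:
drive_tool([
  [[0,0,0,0],[0,0,0,0],[0,0,0,0],[0,0,0,0],[0,0,0,0],[0,0,0,0],[0,0,0,0],[0,0,0,0]],
], claw=1, grip_force=15)

```text
clock: 11.63
eef_pos: [430.8, 247.1, 30.9]
orientation: [0.0, 0.707, 0.707, 0.0]
wrist_force: [-0.6, 0.0, 7.5]
finger_gap: 48.4
gripper_force: 15.0
```

Request:
drive_tool([
  [[0,0,-0.005,0],[0,0,-0.012,0],[0,0,-0.02,0],[0,0,-0.025,0],[0,0,-0.02,0],[-0.01,0,-0.012,0],[-0.018,0.005,-0.006,0],[-0.025,0.01,0,0]],
])

```text
clock: 12.3
eef_pos: [446.0, 194.7, 132.1]
orientation: [0.0, 0.706, 0.708, 0.001]
wrist_force: [0.4, -0.4, -1.4]
finger_gap: 48.5
gripper_force: 15.0
```

Request:
drive_tool([
  [[-0.03,0.015,0,0],[-0.03,0.02,0,0],[-0.025,0.025,0,0],[-0.02,0.028,0,0],[-0.014,0.03,0,0],[-0.008,0.03,0,0],[-0.004,0.022,0,0],[0,0.015,0,0]],
])

```text
clock: 12.97
eef_pos: [633.1, 61.8, 130.4]
orientation: [0.001, 0.707, 0.707, 0.0]
wrist_force: [-0.3, -0.0, -0.6]
finger_gap: 48.5
gripper_force: 15.0
```

Request:
drive_tool([
  [[0,0.007,0,0],[0,0.003,0,0],[0,0,0,0],[0,0,0,0],[0,0,0,0],[0,0,0,0],[0,0,0,0],[0,0,0,0]],
])

```text
clock: 13.63
eef_pos: [640.5, 63.3, 130.3]
orientation: [-0.0, 0.707, 0.708, -0.0]
wrist_force: [-0.2, -0.2, -0.7]
finger_gap: 48.4
gripper_force: 15.0
```

Request:
drive_tool([
  [[0,0,0.01,0],[0,0,0.02,0],[0,0,0.025,0],[0,0,0.02,0],[0,0,0.01,0],[0,0,0.003,0],[0,0,0.001,0],[0,0,0,0]],
])

```text
clock: 14.3
eef_pos: [641.4, 63.2, 41.6]
orientation: [0.0, 0.707, 0.707, 0.0]
wrist_force: [1.0, 0.2, -0.9]
finger_gap: 48.5
gripper_force: 15.0
```

Request:
drive_tool([
  [[0,0,0.0005,0],[0,0,0.0005,0],[0,0,0.0005,0],[0,0,0.0005,0],[0,0,0,0],[0,0,0,0],[0,0,0,0],[0,0,0,0]],
])

```text
clock: 14.97
eef_pos: [640.9, 63.2, 39.2]
orientation: [0.0, 0.707, 0.707, 0.0]
wrist_force: [-0.5, 1.2, -1.2]
finger_gap: 48.5
gripper_force: 15.0
```

Request:
drive_tool([
  [[0,0,0.0004,0],[0,0,0.0004,0],[0,0,0,0],[0,0,0,0],[0,0,0,0],[0,0,0,0],[0,0,0,0],[0,0,0,0]],
])

```text
clock: 15.63
eef_pos: [640.9, 63.1, 38.9]
orientation: [0.0, 0.707, 0.707, 0.0]
wrist_force: [-2.8, -1.1, 5.9]
finger_gap: 48.8
gripper_force: 15.0
```

Request:
drive_tool([
  [[0,0,0,0],[0,0,0,0],[0,0,0,0],[0,0,0,0],[0,0,0,0],[0,0,0,0],[0,0,0,0],[0,0,0,0]],
], claw=-1)

```text
clock: 16.3
eef_pos: [640.9, 63.2, 38.4]
orientation: [-0.0, 0.707, 0.707, 0.0]
wrist_force: [0.9, 0.6, -0.5]
finger_gap: 87.9
gripper_force: 0.0
```

Request:
drive_tool([
  [[0,0,-0.005,0],[0,0,-0.02,0],[0,0,-0.035,0],[0,0,-0.04,0],[0,0,-0.04,0],[0,0,-0.02,0],[0,-0.02,0,0],[0.003,-0.038,0,0]],
])

```text
clock: 16.97
eef_pos: [586.6, 66.0, 201.3]
orientation: [0.003, 0.707, 0.707, 0.003]
wrist_force: [-0.8, 0.1, -0.3]
finger_gap: 87.4
gripper_force: 0.0
```

Request:
drive_tool([
  [[0.003,-0.038,0,0],[0.003,-0.038,0,0],[0.003,-0.038,0,0],[0.002,-0.03,0,0],[0,-0.016,0,0],[0,0,0,0],[0,0,0,0],[0,0,0,0]],
])

```text
clock: 17.63
eef_pos: [424.3, 77.1, 199.1]
orientation: [0.001, 0.707, 0.707, 0.001]
wrist_force: [0.0, -0.1, 0.2]
finger_gap: 87.5
gripper_force: 0.0
```

```bash
python3 look.py 3
```

```text
[424.3  77.1 199.1] [7.000e-04 7.068e-01 7.074e-01 9.000e-04] 17.6333
scene [384. 185.] [643.8  65.5 103.6] [643.5  66.2 103.5] [36. 36.] 294
scene [435. 158.] [647.4 163.7 123.6] [646.6 164.5 123.4] [45. 44.] 433
scene [326. 116.] [425.5  77.4  77.1] [424.7  77.6  76.5] [29. 28.] 116
scene [634.  84.] [627.3 827.   25.7] [628.1 827.7  25.9] [20. 13.] 35
top [368. 255.] [441.  -92.5  60.7] [440.9 -92.5  60.3] [21. 22.] 108
top [286. 152.] [639.2  64.2 103.8] [639.2  64.  103.8] [38. 37.] 287
top [233. 148.] [642.3 163.5 123.9] [642.7 163.2 124.1] [46. 46.] 443
```

Request:
drive_tool([
  [[0,-0.001,0.01,0],[0,0,0.025,0],[0,0,0.035,0],[0,0,0.038,0],[0,0,0.035,0],[0,0,0.02,0],[0,0,0.011,0],[0,0,0.003,0]],
])

```text
clock: 18.4
eef_pos: [421.3, 76.7, 18.9]
orientation: [-0.001, 0.707, 0.707, -0.002]
wrist_force: [-0.6, 0.1, 0.3]
finger_gap: 87.2
gripper_force: 0.0
```

Request:
drive_tool([
  [[0,0,0,0],[0,0,0,0],[0,0,0,0],[0,0,0,0],[0,0,0,0],[0,0,0,0],[0,0,0,0],[0,0,0,0]],
], claw=1, grip_force=10)

```text
clock: 19.07
eef_pos: [421.9, 77.0, 21.7]
orientation: [0.0, 0.707, 0.707, 0.0]
wrist_force: [-0.5, -0.0, 4.7]
finger_gap: 39.6
gripper_force: 10.0
```

Request:
drive_tool([
  [[0,0,-0.005,0],[0,0,-0.012,0],[0,0,-0.02,0],[0,0,-0.025,0],[0,0,-0.02,0],[-0.01,0.004,-0.012,0],[-0.018,0.01,-0.006,0],[-0.022,0.016,0,0]],
])

```text
clock: 19.73
eef_pos: [451.8, 27.1, 123.2]
orientation: [0.001, 0.706, 0.708, 0.001]
wrist_force: [1.2, 0.5, -1.2]
finger_gap: 40.0
gripper_force: 10.0
```

Request:
drive_tool([
  [[-0.022,0.022,0,0],[-0.018,0.028,0,0],[-0.014,0.03,0,0],[-0.01,0.03,0,0],[-0.005,0.03,0,0],[-0.002,0.022,0,0],[0,0.014,0,0],[0,0.0085,0,0]],
])

```text
clock: 20.4
eef_pos: [638.0, -44.1, 121.5]
orientation: [0.0, 0.707, 0.707, 0.0]
wrist_force: [-0.7, -0.2, -0.6]
finger_gap: 39.8
gripper_force: 10.0
```

Request:
drive_tool([
  [[0,0,0,0],[0,0,0.01,0],[0,0,0.02,0],[0,0,0.025,0],[0,0,0.02,0],[0,0,0.01,0],[0,0,0.003,0],[0,0,0,0]],
])

```text
clock: 21.07
eef_pos: [635.3, -43.7, 32.6]
orientation: [-0.001, 0.707, 0.708, -0.001]
wrist_force: [-0.2, -1.0, -0.7]
finger_gap: 40.2
gripper_force: 10.0
```

Request:
drive_tool([
  [[0,0,0,0],[0,0,0,0],[0,0,0,0],[0,0,0,0],[0,0,0,0],[0,0,0,0],[0,0,0,0],[0,0,0,0]],
])

```text
clock: 21.73
eef_pos: [636.5, -43.8, 33.5]
orientation: [0.0, 0.707, 0.707, 0.0]
wrist_force: [0.4, 0.0, -1.1]
finger_gap: 39.4
gripper_force: 10.0
```

Contact is expected at z ≈ 29.7.

Request:
drive_tool([
  [[0,0,0.001,0],[0,0,0.001,0],[0,0,0.0008,0],[0,0,0.0005,0],[0,0,0.0005,0],[0,0,0.0004,0],[0,0,0,0],[0,0,0,0]],
])

```text
clock: 22.4
eef_pos: [636.3, -43.8, 29.7]
orientation: [-0.0, 0.707, 0.707, -0.0]
wrist_force: [-2.8, 0.8, 5.9]
finger_gap: 39.8
gripper_force: 10.0
```

Request:
drive_tool([
  [[0,0,0,0],[0,0,0,0],[0,0,0,0],[0,0,0,0],[0,0,0,0],[0,0,0,0],[0,0,0,0],[0,0,0,0]],
], claw=-1)

```text
clock: 23.07
eef_pos: [636.4, -43.8, 29.1]
orientation: [-0.0, 0.707, 0.707, -0.0]
wrist_force: [0.0, -0.7, 0.9]
finger_gap: 86.9
gripper_force: 0.0
```

Request:
drive_tool([
  [[0,0,-0.005,0],[0,0,-0.02,0],[0,0,-0.035,0],[0,0,-0.04,0],[0,0,-0.04,0],[0,0,-0.02,0],[-0.006,-0.02,0,0],[-0.009,-0.034,0,0]],
])

```text
clock: 23.73
eef_pos: [585.7, -58.8, 192.1]
orientation: [0.003, 0.706, 0.708, 0.002]
wrist_force: [0.2, -0.4, -0.4]
finger_gap: 88.3
gripper_force: 0.0
```

Request:
drive_tool([
  [[-0.009,-0.034,0,0],[-0.009,-0.034,0,0],[-0.009,-0.034,0,0],[-0.006,-0.025,0,0],[-0.001,-0.012,0,0],[0,0,0,0],[0,0,0,0],[0,0,0,0]],
])

```text
clock: 24.4
eef_pos: [445.5, -93.1, 189.8]
orientation: [0.001, 0.707, 0.708, 0.001]
wrist_force: [1.1, 0.5, 0.7]
finger_gap: 87.8
gripper_force: 0.0
```

```bash
python3 look.py 4
```

```text
[445.5 -93.1 189.8] [9.000e-04 7.067e-01 7.075e-01 7.000e-04] 24.4
scene [326. 216.] [640.6 -43.8  85.6] [640.1 -43.5  85. ] [29. 29.] 216
scene [384. 185.] [643.9  65.6 103.6] [643.8  65.7 103.5] [36. 36.] 288
scene [435. 158.] [647.4 163.5 123.5] [646.4 164.1 122.9] [45. 45.] 442
scene [634.  84.] [627.1 826.3  26.6] [628.3 826.3  26.4] [22. 11.] 38
top [341. 157.] [635.  -43.8  85.8] [635.9 -44.5  85.7] [30. 28.] 172
top [286. 152.] [639.1  64.4 103.9] [639.5  64.9 104.1] [37. 35.] 285
top [233. 147.] [642.5 163.3 123.8] [643.  162.7 123.8] [45. 45.] 448
```

Request:
drive_tool([
  [[0.0005,-0.002,0.01,0],[0,0,0.025,0],[0,0,0.035,0],[0,0,0.038,0],[0,0,0.035,0],[0,0,0.02,0],[0,0,0.01,0],[0,0,0.002,0]],
])

```text
clock: 25.17
eef_pos: [441.1, -92.1, 12.2]
orientation: [-0.001, 0.707, 0.708, -0.001]
wrist_force: [0.2, 0.2, 1.0]
finger_gap: 87.5
gripper_force: 0.0
```

Request:
drive_tool([
  [[0,0,0,0],[0,0,0,0],[0,0,0,0],[0,0,0,0],[0,0,0,0],[0,0,0,0],[0,0,0,0],[0,0,0,0]],
], claw=1, grip_force=8)

```text
clock: 25.83
eef_pos: [441.6, -92.6, 14.4]
orientation: [0.0, 0.707, 0.707, 0.0]
wrist_force: [-0.5, -0.7, -0.6]
finger_gap: 38.0
gripper_force: 0.0
```

Request:
drive_tool([
  [[0,0,0,0],[0,0,0,0],[0,0,0,0],[0,0,0,0],[0,0,0,0],[0,0,0,0],[0,0,0,0],[0,0,0,0]],
])

```text
clock: 26.5
eef_pos: [441.6, -92.6, 14.3]
orientation: [0.0, 0.707, 0.707, 0.0]
wrist_force: [-0.3, 0.7, 5.2]
finger_gap: 31.5
gripper_force: 8.0
```

Request:
drive_tool([
  [[0,0,-0.005,0],[0,0,-0.012,0],[0,0,-0.02,0],[0,0,-0.025,0],[0,0,-0.02,0],[-0.006,0.004,-0.012,0],[-0.012,0.01,-0.006,0],[-0.014,0.016,0,0]],
])

```text
clock: 27.17
eef_pos: [471.2, -124.4, 115.7]
orientation: [0.0, 0.706, 0.708, 0.0]
wrist_force: [0.1, 0.5, -1.2]
finger_gap: 31.8
gripper_force: 8.0
```

Request:
drive_tool([
  [[-0.012,0.022,0,0],[-0.008,0.028,0,0],[-0.0045,0.03,0,0],[0,0.03,0,0],[0,0.024,0,0],[0,0.016,0,0],[0,0.008,0,0],[0,0.003,0,0]],
])

```text
clock: 27.83
eef_pos: [633.1, -148.6, 113.8]
orientation: [-0.0, 0.707, 0.708, -0.0]
wrist_force: [-0.3, 0.7, -1.1]
finger_gap: 31.9
gripper_force: 8.0
```

Request:
drive_tool([
  [[0,0,0,0],[0,0,0.01,0],[0,0,0.02,0],[0,0,0.025,0],[0,0,0.02,0],[0,0,0.01,0],[0,0,0.003,0],[0,0,0,0]],
])

```text
clock: 28.5
eef_pos: [631.5, -148.8, 25.4]
orientation: [-0.001, 0.707, 0.707, -0.0]
wrist_force: [0.1, -0.2, -1.0]
finger_gap: 31.7
gripper_force: 8.0
```

Request:
drive_tool([
  [[0,0,0,0],[0,0,0,0],[0,0,0,0],[0,0,0,0],[0,0,0,0],[0,0,0,0],[0,0,0,0],[0,0,0,0]],
])

```text
clock: 29.17
eef_pos: [632.6, -148.8, 26.2]
orientation: [0.0, 0.707, 0.707, 0.0]
wrist_force: [0.7, -0.7, -1.2]
finger_gap: 31.9
gripper_force: 8.0
```

Contact is expected at z ≈ 22.3.

Request:
drive_tool([
  [[0,0,0.001,0],[0,0,0.001,0],[0,0,0.0008,0],[0,0,0.0005,0],[0,0,0.0005,0],[0,0,0.0003,0],[0,0,0,0],[0,0,0,0]],
])

```text
clock: 29.83
eef_pos: [632.5, -148.8, 22.3]
orientation: [-0.0, 0.707, 0.707, -0.0]
wrist_force: [-2.2, 1.3, 4.2]
finger_gap: 31.8
gripper_force: 8.0
```

Request:
drive_tool([
  [[0,0,0,0],[0,0,0,0],[0,0,0,0],[0,0,0,0],[0,0,0,0],[0,0,0,0],[0,0,0,0],[0,0,0,0]],
], claw=-1)

```text
clock: 30.5
eef_pos: [632.6, -148.8, 22.0]
orientation: [0.0, 0.707, 0.707, 0.0]
wrist_force: [-0.5, -0.5, -0.7]
finger_gap: 82.0
gripper_force: 0.0
```

Request:
drive_tool([
  [[0,0,-0.005,0],[0,0,-0.02,0],[0,0,-0.035,0],[0,0,-0.04,0],[0,0,-0.04,0],[0,0,-0.02,0],[0,-0.02,0,0],[0,-0.034,0,0]],
])

```text
clock: 31.17
eef_pos: [581.8, -149.4, 185.0]
orientation: [0.003, 0.706, 0.708, 0.002]
wrist_force: [-0.3, -0.5, -0.6]
finger_gap: 87.8
gripper_force: 0.0
```

Request:
drive_tool([
  [[0,-0.034,0,0],[0,-0.034,0,0],[0,-0.034,0,0],[0,-0.02,0,0],[0,-0.01,0,0],[0,0,0,0],[0,0,0,0],[0,0,0,0]],
])

```text
clock: 31.83
eef_pos: [448.4, -149.4, 182.6]
orientation: [0.001, 0.707, 0.707, 0.0]
wrist_force: [0.5, -0.1, 0.4]
finger_gap: 87.8
gripper_force: 0.0
```

```bash
python3 look.py 5; python3 - <<'E'
from h import *
for n in("scene","top"):
    im=cv2.imread(f"pics/{n}5.png")
    a=im[120:310,190:490] if n=="scene" else im[130:210,180:450]
    cv2.imwrite(f"pics/{n}5c.png",cv2.resize(a,None,fx=2.6,fy=2.6,interpolation=cv2.INTER_CUBIC))
E
```

```text
[ 448.4 -149.4  182.6] [9.000e-04 7.067e-01 7.075e-01 5.000e-04] 31.8333
scene [266. 245.] [ 635.1 -147.8   68.4] [ 634.6 -147.8   68.4] [24. 23.] 164
scene [326. 216.] [640.7 -43.7  85.5] [640.5 -43.1  85.1] [28. 29.] 216
scene [384. 185.] [643.7  65.6 103.6] [643.3  66.2 103.6] [36. 35.] 291
scene [435. 158.] [647.4 163.6 123.5] [646.9 164.4 123.5] [45. 45.] 439
scene [634.  84.] [627.7 826.8  25.8] [627.8 827.   26.1] [23. 13.] 38
top [393. 160.] [ 631.7 -148.9   68.6] [ 631.7 -150.3   69.1] [24. 24.] 104
top [341. 157.] [635.  -43.8  85.7] [635.5 -44.5  85.5] [30. 28.] 176
top [286. 152.] [639.2  64.3 104. ] [639.5  64.  103.8] [37. 37.] 284
top [233. 147.] [642.5 163.5 123.9] [643.1 163.  124.1] [45. 45.] 443
```

View pics/scene5c.png

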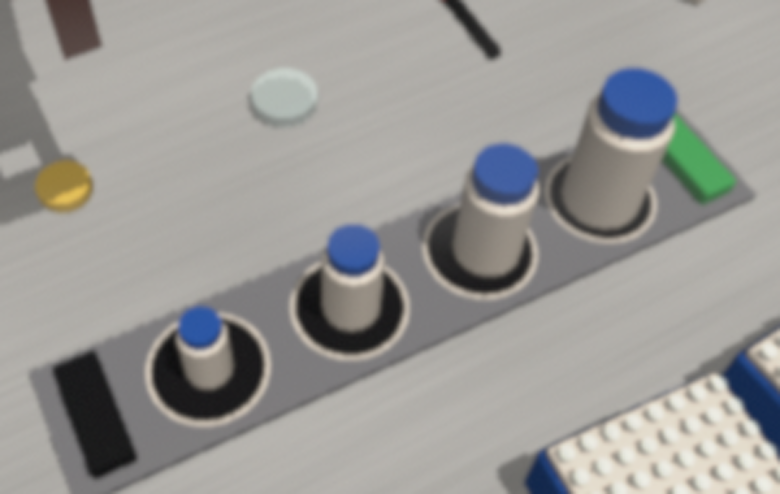

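View pics/top5c.png

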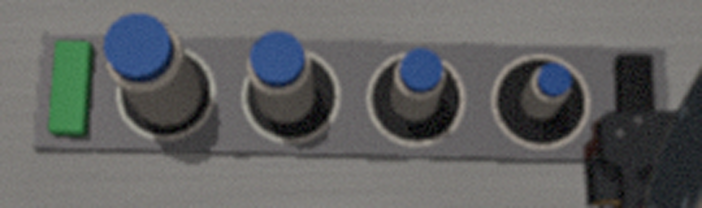

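Order is right: S and M sit centred, XL is about 2 mm and L about 4 mm off along the row. In the scene crop L's base is at (488,262) inside the rim centred near (481,250). I'll shift L and XL.

Request:
drive_tool([
  [[0.012,0.01,0,0],[0.025,0.022,0,0],[0.028,0.026,0,0],[0.028,0.026,0,0],[0.028,0.026,0,0],[0.028,0.026,0,0],[0.028,0.026,0,0],[0.02,0.018,0,0]],
])

```text
clock: 32.6
eef_pos: [629.1, 51.2, 181.7]
orientation: [0.0, 0.706, 0.708, 0.001]
wrist_force: [-0.1, -0.1, 0.1]
finger_gap: 87.8
gripper_force: 0.0
```

Request:
drive_tool([
  [[0.012,0.009,0,0],[0.004,0.003,0,0],[0,0,0,0],[0,0,0,0],[0,0,0,0],[0,0,0,0],[0,0,0,0],[0,0,0,0]],
])

```text
clock: 33.27
eef_pos: [638.1, 63.4, 182.4]
orientation: [0.0, 0.707, 0.707, 0.0]
wrist_force: [-0.3, -0.7, -0.5]
finger_gap: 87.9
gripper_force: 0.0
```

Request:
drive_tool([
  [[0.0015,0.0028,0.01,0],[0,0,0.025,0],[0,0,0.032,0],[0,0,0.032,0],[0,0,0.025,0],[0,0,0.012,0],[0,0,0.0065,0],[0,0,0,0]],
])

```text
clock: 33.93
eef_pos: [640.5, 65.6, 38.3]
orientation: [-0.001, 0.707, 0.707, -0.001]
wrist_force: [-0.2, -0.2, -0.3]
finger_gap: 88.0
gripper_force: 0.0
```

Request:
drive_tool([
  [[0,0,0,0],[0,0,0,0],[0,0,0,0],[0,0,0,0],[0,0,0,0],[0,0,0,0],[0,0,0,0],[0,0,0,0]],
], claw=1, grip_force=15)

```text
clock: 34.6
eef_pos: [641.3, 65.7, 40.1]
orientation: [0.0, 0.707, 0.707, 0.0]
wrist_force: [-1.1, -0.2, 5.2]
finger_gap: 48.2
gripper_force: 15.0
```

Request:
drive_tool([
  [[0,0,-0.001,0],[0,0,-0.002,0],[0,0,-0.002,0],[-0.002,0,0,0],[-0.002,0,0,0],[0,0,0,0],[0,0,0,0],[0,0,0,0]],
])

```text
clock: 35.27
eef_pos: [641.1, 61.6, 44.5]
orientation: [-0.0, 0.707, 0.707, -0.0]
wrist_force: [-1.0, 0.1, -0.4]
finger_gap: 48.6
gripper_force: 15.0
```

Request:
drive_tool([
  [[0,-0.0005,0.001,0],[0,0,0.001,0],[0,0,0.001,0],[0,0,0.0007,0],[0,0,0.0005,0],[0,0,0.0003,0],[0,0,0,0],[0,0,0,0]],
])

```text
clock: 35.93
eef_pos: [640.6, 61.7, 40.1]
orientation: [0.0, 0.707, 0.707, 0.0]
wrist_force: [-0.7, -0.9, -0.5]
finger_gap: 48.2
gripper_force: 15.0
```

Request:
drive_tool([
  [[0,0,0.0004,0],[0,0,0.0003,0],[0,0,0,0],[0,0,0,0],[0,0,0,0],[0,0,0,0],[0,0,0,0],[0,0,0,0]],
])

```text
clock: 36.6
eef_pos: [640.7, 61.7, 40.1]
orientation: [0.0, 0.707, 0.707, 0.0]
wrist_force: [-2.6, -0.2, 5.4]
finger_gap: 48.6
gripper_force: 15.0
```

Request:
drive_tool([
  [[0,0,0,0],[0,0,0,0],[0,0,0,0],[0,0,0,0],[0,0,0,0],[0,0,0,0],[0,0,0,0],[0,0,0,0]],
], claw=-1)

```text
clock: 37.27
eef_pos: [640.6, 61.7, 39.3]
orientation: [-0.0, 0.707, 0.707, -0.0]
wrist_force: [-0.1, 0.6, 0.4]
finger_gap: 87.6
gripper_force: 0.0
```

Request:
drive_tool([
  [[0,0,-0.005,0],[0,0,-0.02,0],[0,0,-0.035,0],[0,0,-0.04,0],[0,0,-0.035,0],[0,0,-0.015,0],[0.01,0,0,0],[0.025,0.001,0,0]],
])

```text
clock: 37.93
eef_pos: [642.1, 95.3, 190.7]
orientation: [0.001, 0.708, 0.706, 0.001]
wrist_force: [1.4, 1.0, -0.7]
finger_gap: 87.8
gripper_force: 0.0
```

Request:
drive_tool([
  [[0.03,0.002,0,0],[0.022,0.001,0,0],[0.011,0,0,0],[0.004,0,0,0],[0,0,0,0],[0,0,0,0],[0,0,0,0],[0,0,0,0]],
])

```text
clock: 38.6
eef_pos: [644.5, 162.5, 189.3]
orientation: [-0.0, 0.707, 0.707, -0.0]
wrist_force: [-0.1, 0.3, -0.2]
finger_gap: 88.2
gripper_force: 0.0
```

Request:
drive_tool([
  [[0.001,0.0003,0.01,0],[0,0,0.02,0],[0,0,0.028,0],[0,0,0.028,0],[0,0,0.022,0],[0,0,0.013,0],[0,0,0.007,0],[0,0,0,0]],
])

```text
clock: 39.27
eef_pos: [644.0, 164.2, 59.7]
orientation: [-0.001, 0.707, 0.707, -0.001]
wrist_force: [-0.6, -0.2, 0.2]
finger_gap: 87.7
gripper_force: 0.0
```

Request:
drive_tool([
  [[0,0,0,0],[0,0,0,0],[0,0,0,0],[0,0,0,0],[0,0,0,0],[0,0,0,0],[0,0,0,0],[0,0,0,0]],
], claw=1, grip_force=20)

```text
clock: 39.93
eef_pos: [645.0, 164.8, 62.3]
orientation: [0.0, 0.707, 0.707, 0.0]
wrist_force: [-2.5, 0.5, 6.0]
finger_gap: 57.6
gripper_force: 20.0
```

Request:
drive_tool([
  [[0,0,-0.001,0],[0,0,-0.002,0],[0,0,-0.002,0],[0.0013,0,0,0],[0.001,0,0,0],[0,0,0,0],[0,0,0,0],[0,0,0,0]],
])

```text
clock: 40.6
eef_pos: [644.7, 167.0, 66.2]
orientation: [-0.0, 0.707, 0.707, -0.0]
wrist_force: [0.1, -0.5, -2.4]
finger_gap: 56.8
gripper_force: 19.9
```

Request:
drive_tool([
  [[0,0,0.001,0],[0,0,0.001,0],[0,0,0.001,0],[0,0,0.0007,0],[0,0,0.0005,0],[0,0,0.0003,0],[0,0,0,0],[0,0,0,0]],
])

```text
clock: 41.27
eef_pos: [644.7, 167.0, 62.3]
orientation: [-0.0, 0.707, 0.707, -0.0]
wrist_force: [-3.7, -0.6, 4.4]
finger_gap: 57.5
gripper_force: 20.0
```

Request:
drive_tool([
  [[0,0,0,0],[0,0,0,0],[0,0,0,0],[0,0,0,0],[0,0,0,0],[0,0,0,0],[0,0,0,0],[0,0,0,0]],
], claw=-1)

```text
clock: 41.93
eef_pos: [644.8, 167.0, 61.9]
orientation: [-0.0, 0.707, 0.707, 0.0]
wrist_force: [-0.0, 0.3, 0.4]
finger_gap: 88.0
gripper_force: 0.0
```

Request:
drive_tool([
  [[0,0,-0.005,0],[0,0,-0.02,0],[0,0,-0.035,0],[0,0,-0.04,0],[0,0,-0.03,0],[0,0,-0.01,0],[0,-0.02,0,0],[0,-0.034,0,0]],
])

```text
clock: 42.6
eef_pos: [593.1, 167.0, 203.2]
orientation: [0.001, 0.707, 0.707, 0.002]
wrist_force: [-0.2, 0.5, -0.1]
finger_gap: 87.9
gripper_force: 0.0
```

Request:
drive_tool([
  [[0,-0.034,0,0],[0,-0.034,0,0],[0,-0.034,0,0],[0,-0.02,0,0],[0,-0.01,0,0],[0,0,0,0],[0,0,0,0],[0,0,0,0]],
])

```text
clock: 43.27
eef_pos: [460.5, 167.1, 202.1]
orientation: [0.0, 0.707, 0.707, 0.001]
wrist_force: [-0.3, 0.7, -0.9]
finger_gap: 88.0
gripper_force: 0.0
```

```bash
python3 look.py 6; python3 - <<'E'
from h import *
im=cv2.imread("pics/scene6.png")
cv2.imwrite("pics/scene6c.png",cv2.resize(im[120:310,190:490],None,fx=2.6,fy=2.6,interpolation=cv2.INTER_CUBIC))
E
```

```text
[460.5 167.1 202.1] [4.000e-04 7.068e-01 7.074e-01 7.000e-04] 43.2667
scene [266. 245.] [ 635.3 -147.8   68.7] [ 635.1 -147.8   68.4] [24. 22.] 165
scene [326. 216.] [640.5 -43.5  85.5] [640.  -43.2  85.1] [28. 30.] 216
scene [382. 186.] [643.6  61.6 103.6] [643.5  61.7 103.7] [36. 36.] 295
scene [436. 157.] [647.2 165.6 123.5] [646.3 167.1 123. ] [46. 45.] 442
scene [634.  84.] [627.9 827.2  25.6] [628.4 827.2  25.5] [19. 11.] 33
top [393. 160.] [ 631.8 -148.9   68.7] [ 632.7 -150.2   68.6] [24. 24.] 107
top [341. 157.] [635.1 -43.8  85.6] [635.9 -44.6  85.6] [29. 28.] 173
top [288. 152.] [638.9  60.4 103.8] [639.7  60.1 103.8] [38. 37.] 288
top [232. 148.] [642.4 165.7 123.9] [642.6 165.5 124. ] [46. 47.] 446
```

View pics/scene6c.png

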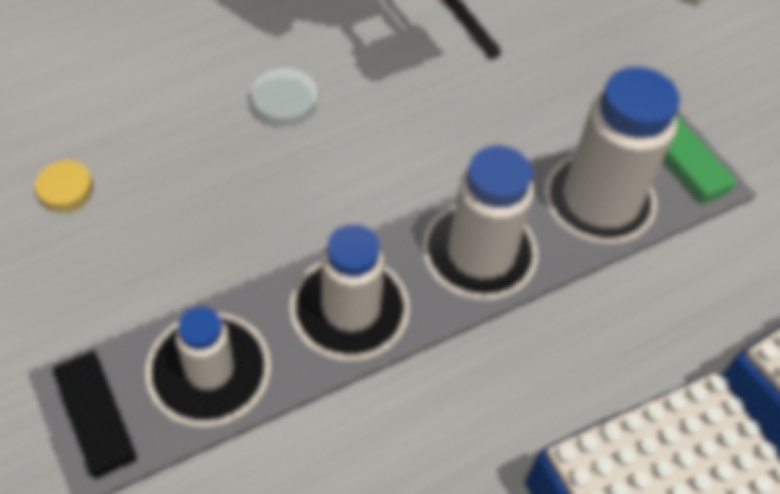

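All four stand upright and centred to about 1 mm: cap centres in y are 165.6, 61, −43.7 and −148.4, against marks at 166, 61, −44 and −149. XL is at the green end and S at the black end, so I'm handing in.

```bash
python3 -c "
from bench import arm
print(arm.finish_job())"
```

```text
the job is handed in; nothing more can be done
None
```

The job is handed in at about 43 s: all four bottles stand upright and released on their marks, largest by the green stop down to smallest by the black stop, each measured within about 1–2 mm of its mark's centre; no verdict came back.

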